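# Flip up the chip guard and clamp the blank in the engraving vise

### The job

Swing the clear chip guard of the small blue vise up and back, past its balance point, so that it rests open on its stop by itself. Then turn the vise's red-handled crank clockwise until the jaws hold the wooden blank snugly between them; feel for the bite and do not crush the blank. Leave the loupe, the white-lidded pot and the engraving handpiece where they are.

Things in the scene. Friction and masses are not known exactly. Their poses are not given: they have to be found in the camera images.
- vise: small blue vise fixed to the bench; origin on the bench under it; x along the screw from crank to rear jaw (away from the robot, +-0.3 rad), y left, z up. In its frame, mm: base plate x -65 to 55, 100 wide, 12 high; bed (under the blank) z 75; jaws 70 wide, tops z 101; dark guard bracket at x 54, to z 134; crank axis along x at y 0, z 62; guard hinge axis along y at x 58, z 135
- guard (a joint): opening angle, rad, of the clear guard with orange edges (100 mm from hinge to front edge, 94 wide, 0.22 kg, 25 mm skirt under the front edge), hinged at the rear: 0 = lying over the jaws; grows as the front goes up and back. Balances at about 1.63, just past upright: let go below that it falls shut, beyond 1.75 it falls on to its stop at 2.1
- guard_knob (a point): middle of the black knob on the guard's front edge: a cylinder 16 mm thick, 30 mm long, on a thin neck, pointing away from the hinge (to the robot when shut). 133 mm from the hinge axis, 35 mm out from the guard's edge. Shut, it is at vise x -75, z 135 mm
- guard_hinge (a point): centre of the guard's hinge axis (vise x = 58, z = 135 mm); the axis runs along the vise's y.
- crank (a joint): turn of the crank, rad, growing clockwise seen from the robot; moves the jaw 3.18 mm per rad to the rear jaw. At value q the handle is 30 mm from the crank axis, q + 0.7 rad from straight up, towards the vise's -y first. Starts at 0 to 1, bites 2.4 to 7.2 later; stop at 8.6. Stiff (about 4 N at the handle to turn it); stays where left and holds a clamping force up to about 35 N
- crank_handle (a point): middle of the crank's red handle: a cylinder 14 mm thick, 36 mm long, parallel to the vise's x axis, at vise x -102 mm, 30 mm from the crank axis; spins freely on its pin. At the lowest point of a turn its centre is 32 mm above the bench
- jaw: moving front jaw (blue, with a white nylon soft face on rubber that gives about 1 mm per 50 N), 25 mm high, slides on the bed towards the rear jaw, driven by the crank. Origin at the middle of the lower edge of its white face.
- jaw_face (a point): middle of the moving jaw's white face, which looks along the vise's +x. The opposite rear jaw is bolted down at a setting that differs each time and is not measured: its steel face lies somewhere between vise x 23 and 35 mm, so the bite must be felt at the crank
- blank: light wooden blank with rounded ends, 30 x 60 x 10 mm (x, y, z), loose on the vise's bed with play to both jaws, long side along the jaws; origin at the centre of its underside; gripped across its 30 mm. Snug: jaw force 8 N or more (about 1 N above the running force at the crank handle); over 160 N (about 16 N above) crushes it
- loupe: black eye loupe, 38 mm across, 30 mm high, standing beside the vise; origin under its centre. A bystander.
- white_pot: small clear pot with a white lid, 36 mm across, 31 mm high, beside the vise; origin under its centre. A bystander.
- handpiece: slim grey engraving handpiece, 173 mm long, 22 mm thick, lying to the right of the vise; origin under its middle, its y axis along it. A bystander.
Things that resemble listed ones, but are neither listed nor needed, are in the scene too. Of the things that look like the vise, the larger one is meant.

How it is judged:
On the way, in this order (a step that is already met when the one before it is completed fails the run):
1. the guard is swung open past its balance point (value of joint guard above 1.85 rad), for 0.2 s.
2. the jaw is cranked on to the blank and grips it (contact force between jaw and blank above 8 N), for 0.2 s.
At the end, for the whole second after the job is handed in: The guard rests open by itself (joint above 1.95 rad), and the blank lies flat on the bed (within 5 mm of its height, square to the jaws within 0.1 rad), at rest, held with at least 8 N by the moving jaw (value of joint guard above 1.95 rad and contact force between jaw and blank above 8 N and z of blank in the frame of vise between 0.07 and 0.08 m and angle between the x axis of blank and the x axis of vise, either way round below 0.1 rad and linear speed of blank below 0.01 m/s); the robot touches nothing.
It fails at once if the blank is crushed (more than 160 N from the jaw) (contact force between jaw and blank above 160 N).
It fails at once if the loupe is moved more than 20 mm (distance of loupe from where it was at the start of the episode above 0.02 m).
It fails at once if the white-lidded pot is moved more than 20 mm (distance of white_pot from where it was at the start of the episode above 0.02 m).
It fails at once if the handpiece is moved more than 20 mm (distance of handpiece from where it was at the start of the episode above 0.02 m).
It also fails if it takes over 72 s, if anything falls off the work surface, if the arm or the gripper's body presses on something with over 40 N, if the wrist force passes 120 N, or if a joint passes its speed limit or range.

### The arm

A 6-joint arm with a two-finger parallel gripper is mounted at the origin on the work surface; the furniture and walls round the work are solid. World frame = base frame: x ahead of the robot, y to its left, z up, the work surface at z = 0. Lengths are in m, angles in rad, forces in N, time in s.
With the tool pointing down it reaches from about 0.25 to 0.775 m from the base axis. Payload 4 kg.
Tool frame: the origin (TCP) lies at the very end of the fingers, on their centre line; the grasp point (between the pads) lies 19 mm behind it; x points along the fingers, y is the direction in which the jaws open and shut, and the axes are right-handed (so a half turn about x gives the same grasp; the last joint's range is limited). The gripper opens to 94 mm and grips with 3 to 60 N. Pads are 16 mm wide; open, the fingers measure 119 mm over their backs; the gripper's body (75 mm by 177 mm) begins 78 mm behind the grasp point.
Start: joints at [-1.416, 0.087, 1.371, -0, 1.684, -0.103], TCP at [0.14, -0.532, 0.206] pointing down, gripper open.
Joint ranges: [-3.1, 3.1], [-0.76, 2.03], [0.27, 2.55], [-1.08, 4.22], [0.17, 2.65], [-2.57, 2.57]. Speed limits (rad/s): [2.79, 2.79, 3.14, 3.14, 3.14, 3.14].

### API

Orientations are given as [roll, pitch, yaw] about the fixed x, y, z axes, in that order (R = Rz(yaw) Ry(pitch) Rx(roll)).
In Python, from bench import robot gives the robot as it stands.
- The arm moves only by the tool carry_out, never from a script. Its argument "targets" is a list of rows, each a list of 5 numbers: the closure, from 0 (fully open) to 1 (shut), then the shift along the tool's x, y, z in cm, then the turn about the tool's x in degrees. In form: [[fingers, tx, ty, tz, turn], ...]. A call has 1 to 20 rows; each row shifts and turns the commanded pose from where the row before left it, along the tool's axes as they then stand; what a row does not reach is not made up. A row lasts 1/10 s, in which the tool goes at most 50 mm and 8.59 degrees, less where a joint would pass 70% of its speed; a pose out of reach is approached as far as the arm can. A call is refused whole if a number of a shift passes 5 or a number of a turn 8.59, either way. A call with a gripper value outside its range is refused whole. The fingers move at their own pace and stop on an object; the grip force is fixed at half the most. Time passes only in rows, so rows that do not move let the fingers close. It gives the time, the measured TCP pose, the force and the opening at its end, in the units of the state.
- robot.get_obs(): the state, without advancing time (a new reading comes with each control period).
- robot.snapshot(name): name is "scene" or "top" or "wrist"; returns a dict with "image" (480x640x3 uint8, red, green, blue), "camera_matrix" (3x3 intrinsics, pixels), "pose" (4x4, takes a point from camera to world coordinates). Camera axes: x right, y up, looking along -z (the intrinsics and any distortion apply to the point x, -y, -z); pixel columns grow to the right and rows downward; lengths in m; the calibration is good to about 2 mm. A picture is of the moment at which its call begins. There is no depth.
- robot.close_job(): hands the job in, once; it reports no verdict.
The state is a dict: "time": time; "joint_positions": joint angles; "qvel": joint speeds; "joint_torque": joint torques, N m; "tool_pos": TCP position; "ee_rot": TCP orientation; "wrist_force": force on the tool from outside, world axes, zero at the start; "wrist_torque": the same for the moment, N m; "width": finger opening in m.
Only numpy, scipy, OpenCV 4.12 (cv2) and the standard library are available. Lean on these libraries where they do the work, as an engineer would, in place of code of your own. Each camera call takes 0.05 s, during which the arm holds its last target. There are 200 camera calls.

## Working session

There is one attempt and no reset: what is moved stays moved. The work goes in short steps, Python scripts to look and compute and a tool call to move; the robot and the scene stay as the last step left them, time stands still between calls to the robot, and variables do not carry over. Pictures are saved under pics/ and viewed, about 8 in all and at most 12, crops included, and the job is handed in when it is done.

Besides the shell and the picture viewer there is one more tool, called as a command line: name --pt "numbers of a row" for each row, then --argument value for the rest. carry_out: Moves the arm, as the interface text tells. Its arguments: {"type":"object","properties":{"targets":{"type":"array","items":{"type":"array","items":{"type":"number"}}}},"required":["targets"]}

```bash
mkdir -p pics; ls
cat > h.py <<'E'
import numpy as np, cv2
from bench import robot
from scipy.spatial.transform import Rotation as R
def snap(n,f):
    s=robot.snapshot(n); cv2.imwrite('pics/'+f,s['image'][:,:,::-1]); np.savez('pics/'+f[:-4]+'.npz',K=s['camera_matrix'],P=s['pose'],I=s['image']); return s
def ray(K,P,u,v):
    d=np.array([(u-K[0,2])/K[0,0],-(v-K[1,2])/K[1,1],-1]); return P[:3,3],P[:3,:3]@d
def onz(K,P,u,v,z):
    o,d=ray(K,P,u,v); return o+d*(z-o[2])/d[2]
def proj(K,P,X):
    c=P[:3,:3].T@(np.asarray(X)-P[:3,3]); return K[0,0]*c[0]/-c[2]+K[0,2], K[1,2]-K[1,1]*c[1]/-c[2]
def load(f):
    d=np.load('pics/'+f+'.npz'); return d['K'],d['P'],d['I']
E
python3 - <<'E'
from h import *
a=snap('scene','s0.png');b=snap('top','t0.png')
print({k:(v.keys() if hasattr(v,'keys') else np.shape(v)) for k,v in a.items()})
cv2.imwrite('pics/both.png',cv2.resize(np.vstack([a['image'],b['image']])[:,:,::-1],(533,800))[:, :])
print(a['pose'],b['pose'],b['camera_matrix']);print(robot.get_obs())
E
```

```text
pics
{'image': (480, 640, 3), 'camera_matrix': (3, 3), 'pose': (4, 4)}
[[-0.7116162   0.52312929 -0.46897561 -0.01217299]
 [-0.70252949 -0.53686327  0.46715109  0.46990378]
 [-0.00739536  0.66190148  0.74955436  0.91232814]
 [ 0.          0.          0.          1.        ]] [[-0.00805629  0.99257049 -0.12140397  0.39436238]
 [-0.99993949 -0.00708692  0.00841432 -0.0354771 ]
 [ 0.00749142  0.12146441  0.99256752  1.10181192]
 [ 0.          0.          0.          1.        ]] [[447.28845912   0.         321.89433075]
 [  0.         447.28845912 243.47460594]
 [  0.           0.           1.        ]]
{'time': 0.1, 'joint_positions': array([-1.41610299e+00,  8.78953163e-02,  1.37210623e+00, -1.91116844e-05,
        1.68359555e+00, -1.03114230e-01]), 'qvel': array([ 0.00015042, -0.00076574, -0.00429446,  0.00018937,  0.00076651,
        0.00036912]), 'joint_torque': array([ 1.93838889e-03, -3.41253412e+01, -3.03301942e+01,  7.20129465e-02,
        3.04069463e-02, -9.11176926e-05]), 'tool_pos': array([ 0.14013318, -0.53133453,  0.20441187]), 'ee_rot': array([-1.66443467,  1.56879179,  1.73496341]), 'wrist_force': array([ 1.26129848, -0.091006  ,  0.81926204]), 'wrist_torque': array([-0.01712925,  0.01435476, -0.0241121 ]), 'width': 0.09361932029660185}
```

View pics/s0.png

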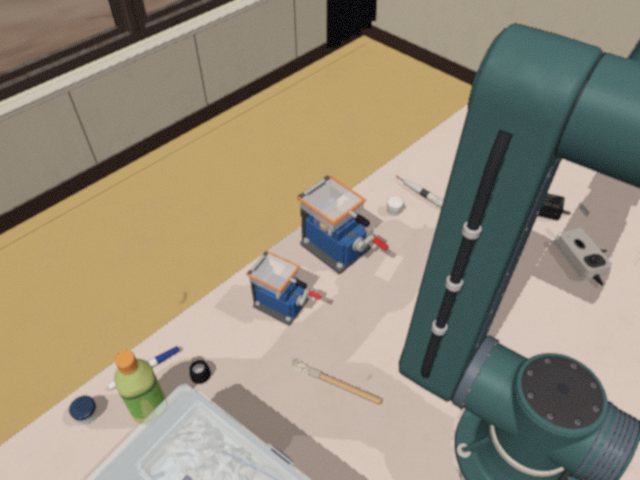

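View pics/t0.png

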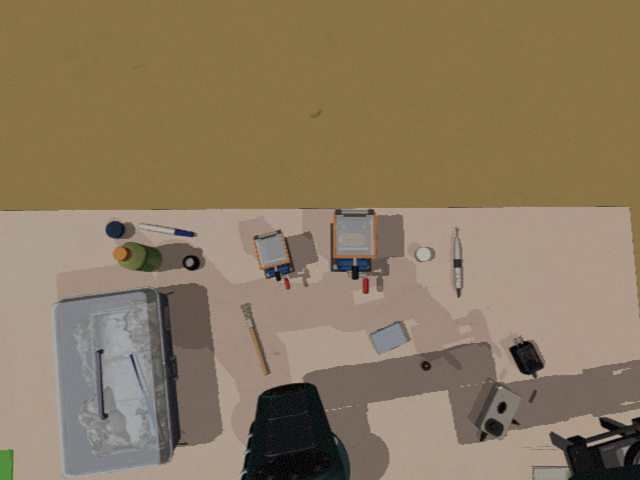

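The top view (t0) shows two vises: the larger one at about (355,240) and a smaller one at (273,255). The larger fits the description. The pot is at (424,254) and the handpiece at (458,262). The loupe is probably the black ring at (192,262). I'll confirm with an enlarged crop.

Run:
```python
from h import *
K,P,I=load('t0');K2,P2,I2=load('s0')
a=cv2.resize(I[200:300,315:395],(480,600),interpolation=2)
b=cv2.resize(I2[170:270,290:395],(320,305),interpolation=2)
c=np.zeros((600,800,3),np.uint8);c[:,:480]=a;c[:305,480:]=b
cv2.imwrite('pics/c1.png',c[:,:,::-1])
def m(I,x0,y0,x1,y1,f):
    S=I[y0:y1,x0:x1].astype(int);M=f(S[...,0],S[...,1],S[...,2]).astype(np.uint8)
    n,l,st,ce=cv2.connectedComponentsWithStats(M)
    out=[]
    for i in range(1,n):
        if st[i,4]>8:
            ys,xs=np.where(l==i); r=cv2.minAreaRect(np.float32(np.c_[xs+x0,ys+y0])); out.append((st[i,4],ce[i]+[x0,y0],np.round(cv2.boxPoints(r),1).tolist()))
    return out
red=lambda r,g,b:(r>120)&(g<60)&(b<60)
ora=lambda r,g,b:(r>150)&(g>60)&(g<150)&(b<90)
blk=lambda r,g,b:(r<45)&(g<45)&(b<45)
for nm,f in (('red',red),('ora',ora),('blk',blk)):
    print(nm); 
    for o in m(I,315,200,395,300,f): print(' top',o)
    for o in m(I2,290,170,395,270,f): print(' scn',o)
# predicted for guard plane z=.135
for u,v in [(334,209),(377,209),(376,257),(332,257)]: print(onz(K,P,u,v,.135))
print(onz(K,P,365.5,285,.08),onz(K,P,354,270,.135))
```

```text
red
 top (np.int32(50), array([364.86, 284.92]), [[362.1000061035156, 291.8999938964844], [363.20001220703125, 277.79998779296875], [367.1000061035156, 278.1000061035156], [366.0, 292.20001220703125]])
 scn (np.int32(49), array([380.24489796, 243.28571429]), [[373.6000061035156, 241.10000610351562], [375.79998779296875, 237.8000030517578], [387.5, 245.6999969482422], [385.3999938964844, 248.89999389648438]])
ora
 top (np.int32(232), array([355.2887931 , 244.73275862]), [[333.0, 257.0], [333.0, 212.0], [375.0, 212.0], [375.0, 257.0]])
 scn (np.int32(17), array([335.23529412, 179.58823529]), [[328.79998779296875, 176.3000030517578], [329.3999938964844, 175.39999389648438], [342.3999938964844, 183.3000030517578], [341.8999938964844, 184.10000610351562]])
 scn (np.int32(108), array([323.32407407, 212.03703704]), [[293.0, 210.60000610351562], [297.6000061035156, 196.1999969482422], [347.6000061035156, 212.1999969482422], [343.0, 226.5]])
 scn (np.int32(35), array([357.74285714, 204.65714286]), [[351.3999938964844, 208.3000030517578], [363.1000061035156, 198.89999389648438], [364.600006103
[... 264 characters left out ...]
blk
 top (np.int32(35), array([368.11428571, 265.77142857]), [[362.0, 259.0], [370.0, 259.0], [370.0, 271.0], [362.0, 271.0]])
 top (np.int32(81), array([354.79012346, 271.74074074]), [[352.0, 278.0], [352.0, 266.0], [359.0, 266.0], [359.0, 278.0]])
 scn (np.int32(62), array([361.59677419, 220.37096774]), [[355.20001220703125, 219.1999969482422], [358.20001220703125, 214.8000030517578], [368.79998779296875, 221.8000030517578], [365.79998779296875, 226.1999969482422]])
[ 0.58879423 -0.07090723  0.135     ]
[ 0.58817449 -0.1655482   0.135     ]
[ 0.48218691 -0.1609324   0.135     ]
[ 0.48289115 -0.06536444  0.135     ]
[ 0.42336333 -0.14267819  0.08      ] [ 0.45431555 -0.11265709  0.135     ]
```

View pics/c1.png

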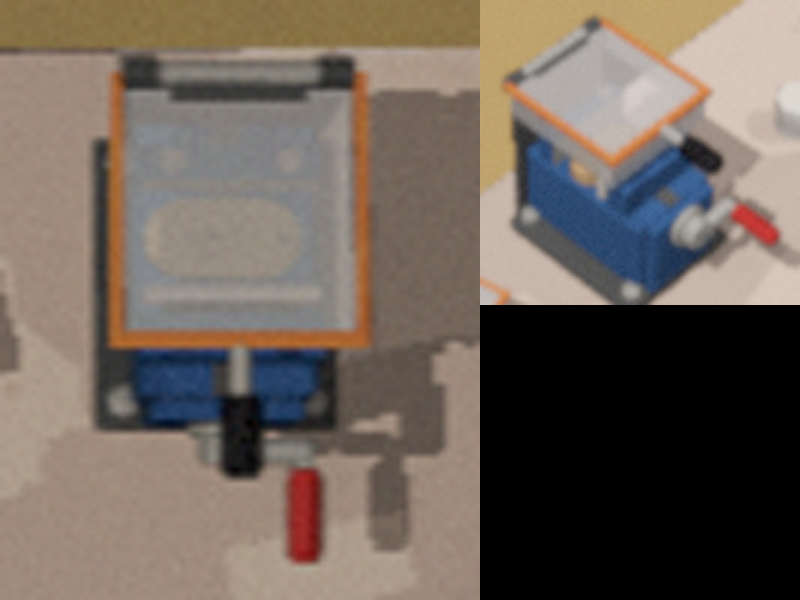

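The crop confirms the larger blue vise: guard shut, black knob at about (355,272) in the top view, red handle at (364.9,285), blank under the clear guard. Next I triangulate these.

```bash
cat >> h.py <<'E'
def tri(*views):
    A=np.zeros((3,3));b=np.zeros(3)
    for (K,P),(u,v) in views:
        o,d=ray(K,P,u,v);d=d/np.linalg.norm(d);M=np.eye(3)-np.outer(d,d);A+=M;b+=M@o
    X=np.linalg.solve(A,b); return X,[np.round(np.array(proj(K,P,X))-uv,1) for (K,P),uv in views]
E
python3 - <<'E'
from h import *
K,P,I=load('t0');K2,P2,I2=load('s0')
T=(K,P);S=(K2,P2)
kn=tri((T,(355.2,272)),(S,(361.6,220.4)));hd=tri((T,(364.8,285)),(S,(380.,243)))
print('knob',kn,onz(K,P,355.2,272,.135));print('handle',hd)
hg=[onz(K,P,315+x/6,200+y/6,.137) for x,y in((140,72),(340,72),(240,72))];print('hinge',hg)
h=hg[2];k=onz(K,P,355.2,272,.135);print('dist',np.linalg.norm((h-k)[:2]),'yaw',np.arctan2(*(h-k)[:2][::-1]), 'yaw from hinge', np.arctan2(hg[0][0]-hg[1][0],hg[0][1]-hg[1][1])*-1)
o=robot.get_obs();M=R.from_euler('xyz',o['ee_rot']).as_matrix();print(M.round(3),o['tool_pos'])
E
```

```text
knob (array([ 0.4513064 , -0.11405111,  0.1353601 ]), [array([-0.5, -0.6]), array([0.9, 0.1])]) [ 0.44997137 -0.11518034  0.135     ]
handle (array([ 0.42398422, -0.142027  ,  0.06866601]), [array([-0.1, -0.1]), array([0.2, 0. ])])
hinge [array([ 0.58163998, -0.08026163,  0.137     ]), array([ 0.58115716, -0.15341299,  0.137     ]), array([ 0.58139864, -0.11682693,  0.137     ])]
dist 0.13143758865248006 yaw -0.01252779481973406 yaw from hinge -0.006600154048645236
[[-0.     0.255 -0.967]
 [ 0.002 -0.967 -0.255]
 [-1.    -0.002 -0.   ]] [ 0.14013318 -0.53133453  0.20441187]
```

carry_out --pt "0 0 0 0 7.65" --pt "0 0 0 0 7.65" --pt "0.3 0 -2.97 -2.2 0" --pt "0.5 0 -2.97 -2.2 0" --pt "0.5 0 -2.97 -2.2 0" --pt "0.5 0 -2.97 -2.2 0" --pt "0.5 0 -2.97 -2.2 0" --pt "0.5 0 -2.97 -2.2 0" --pt "0.5 0 -2.97 -2.2 0" --pt "0.5 0 -2.97 -2.2 0" --pt "0.5 0 -2.97 -2.2 0" --pt "0.5 0 -2.97 -2.2 0" --pt "0.5 0 -2.97 -2.2 0" --pt "0.5 0 -2.97 -2.2 0" --pt "0.5 0 -2.97 -2.2 0" --pt "0.5 0 -2.97 -2.2 0" --pt "0.5 0 0 0 0" --pt "0.5 0 0 0 0"

```text
time: 1.9
tool_pos: [0.4518, -0.1185, 0.2049]
ee_rot: [0.132, 1.569, -3.017]
wrist_force: [0.4, 0.2, -0.3]
width: 0.047
```

Run:
```python
from h import *
s=snap('wrist','w1.png');o=robot.get_obs();print(o['tool_pos'],o['width'],o['wrist_force']);print(R.from_euler('xyz',o['ee_rot']).as_matrix().round(3))
print(s['pose'].round(3),s['camera_matrix'])
print(proj(s['camera_matrix'],s['pose'],[.45,-.115,.135]),proj(s['camera_matrix'],s['pose'],o['tool_pos']))
```

```text
[ 0.45157282 -0.11916131  0.20502408] 0.04703712753689426 [0.72674487 0.15616989 0.46012495]
[[-0.001 -0.009 -1.   ]
 [-0.    -1.     0.009]
 [-1.     0.     0.001]]
[[-0.007  0.959  0.285  0.535]
 [-1.    -0.007 -0.003 -0.119]
 [-0.001 -0.285  0.959  0.384]
 [ 0.     0.     0.     1.   ]] [[379.96816363   0.         322.13537046]
 [  0.         379.96816363 236.46169185]
 [  0.           0.           1.        ]]
(np.float64(317.2091725980217), np.float64(252.40289301769673)) (np.float64(323.40865493860565), np.float64(293.7823148434835))
```

View pics/w1.png

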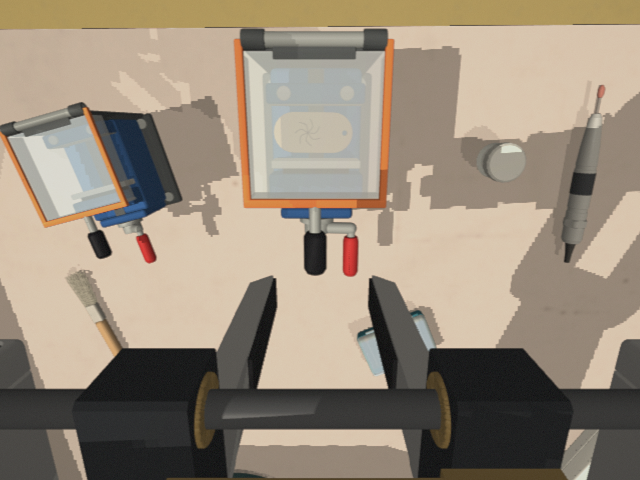

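The wrist view shows the knob at (315,253) and the red handle at (350,255), both matching the prediction within 2 px. I'll descend and grip the knob.

carry_out --pt "0.5 0 -0.45 0.15 0" --pt "0.5 2.5 0 0 0" --pt "0.5 2.5 0 0 0" --pt "0.5 2 0 0 0" --pt "0.5 1.5 0 0 0" --pt "0.5 0 0 0 0" --pt "1 0 0 0 0" --pt "1 0 0 0 0" --pt "1 0 0 0 0" --pt "1 0 0 0 0" --pt "1 0 0 0 0"

```text
time: 3.05
tool_pos: [0.4511, -0.1132, 0.1214]
ee_rot: [-2.151, 1.568, 0.982]
wrist_force: [0.4, 3.7, 3.2]
width: 0.015
```

Run:
```python
from h import *
import numpy as np
# arc increments about hinge: tz(toward robot)= -dx, tx(down)=-dz, cm
r=13.3
th=np.r_[np.linspace(0,1.95,27)]
x=-r*np.cos(th);z=r*np.sin(th)
for t,a,b in zip(th[1:],np.diff(x),np.diff(z)): print(round(t,3),[1,round(-b,2),0,round(-a,2),0])
```

```text
0.075 [1, np.float64(-1.0), 0, np.float64(-0.04), 0]
0.15 [1, np.float64(-0.99), 0, np.float64(-0.11), 0]
0.225 [1, np.float64(-0.98), 0, np.float64(-0.19), 0]
0.3 [1, np.float64(-0.96), 0, np.float64(-0.26), 0]
0.375 [1, np.float64(-0.94), 0, np.float64(-0.33), 0]
0.45 [1, np.float64(-0.91), 0, np.float64(-0.4), 0]
0.525 [1, np.float64(-0.88), 0, np.float64(-0.47), 0]
0.6 [1, np.float64(-0.84), 0, np.float64(-0.53), 0]
0.675 [1, np.float64(-0.8), 0, np.float64(-0.59), 0]
0.75 [1, np.float64(-0.75), 0, np.float64(-0.65), 0]
0.825 [1, np.float64(-0.7), 0, np.float64(-0.71), 0]
0.9 [1, np.float64(-0.65), 0, np.float64(-0.76), 0]
0.975 [1, np.float64(-0.59), 0, np.float64(-0.8), 0]
1.05 [1, np.float64(-0.53), 0, np.float64(-0.85), 0]
1.125 [1, np.float64(-0.46), 0, np.float64(-0.88), 0]
1.2 [1, np.float64(-0.4), 0, np.float64(-0.92), 0]
1.275 [1, np.float64(-0.33), 0, np.float64(-0.94), 0]
1.35 [1, np.float64(-0.25), 0, np.float64(-0.96), 0]
1.425 [1, np.float64(-0.18), 0, np.float64(-0.98), 0]
1.5 [1, np.float64(-0.11), 0, np.float64(-0.99), 0]
1.575 [1, np.float64(-0.03), 0, np.float64(-1.0), 0]
1.65 [1, np.float64(0.04), 0, np.float64(-1.0), 0]
1.725 [1, np.float64(0.12), 0, np.float64(-0.99), 0]
1.8 [1, np.float64(0.19), 0, np.float64(-0.98), 0]
1.875 [1, np.float64(0.26), 0, np.float64(-0.96), 0]
1.95 [1, np.float64(0.33), 0, np.float64(-0.94), 0]
```

carry_out --pt "1 -1.0 0 -0.04 0" --pt "1 -0.99 0 -0.11 0" --pt "1 -0.98 0 -0.19 0" --pt "1 -0.96 0 -0.26 0" --pt "1 -0.94 0 -0.33 0" --pt "1 -0.91 0 -0.4 0" --pt "1 -0.88 0 -0.47 0" --pt "1 -0.84 0 -0.53 0" --pt "1 0 0 0 0"

```text
time: 3.95
tool_pos: [0.474, -0.1134, 0.1963]
ee_rot: [-1.145, 1.568, 1.988]
wrist_force: [0.1, 5.1, -2.2]
width: 0.015
```

Forces are low and the knob is still held, so I continue the arc.

carry_out --pt "1 -0.8 0 -0.59 0" --pt "1 -0.75 0 -0.65 0" --pt "1 -0.7 0 -0.71 0" --pt "1 -0.65 0 -0.76 0" --pt "1 -0.59 0 -0.8 0" --pt "1 -0.53 0 -0.85 0" --pt "1 -0.46 0 -0.88 0" --pt "1 -0.4 0 -0.92 0" --pt "1 -0.33 0 -0.94 0" --pt "1 0 0 0 0"

```text
time: 4.95
tool_pos: [0.5451, -0.114, 0.2482]
ee_rot: [-0.821, 1.568, 2.313]
wrist_force: [-1.7, 6.2, -0.8]
width: 0.0151
```

carry_out --pt "1 -0.25 0 -0.96 0" --pt "1 -0.18 0 -0.98 0" --pt "1 -0.11 0 -0.99 0" --pt "1 -0.03 0 -1.0 0" --pt "1 0.04 0 -1.0 0" --pt "1 0.12 0 -0.99 0" --pt "1 0.19 0 -0.98 0" --pt "1 0.26 0 -0.96 0" --pt "1 0.33 0 -0.94 0" --pt "1 0 0 0 0"

```text
time: 5.95
tool_pos: [0.6347, -0.1147, 0.2461]
ee_rot: [-2.859, 1.567, 0.275]
wrist_force: [0.1, 6.2, 2.6]
width: 0.0152
```

Run:
```python
from h import *
s=snap('scene','s2.png');print(robot.get_obs()['tool_pos'],robot.get_obs()['wrist_force'])
cv2.imwrite('pics/s2c.png',cv2.resize(s['image'][100:300,240:460],(660,600))[:,:,::-1])
```

```text
[ 0.63432329 -0.1146611   0.24621885] [0.53440684 5.68948539 3.24158106]
```

View pics/s2c.png

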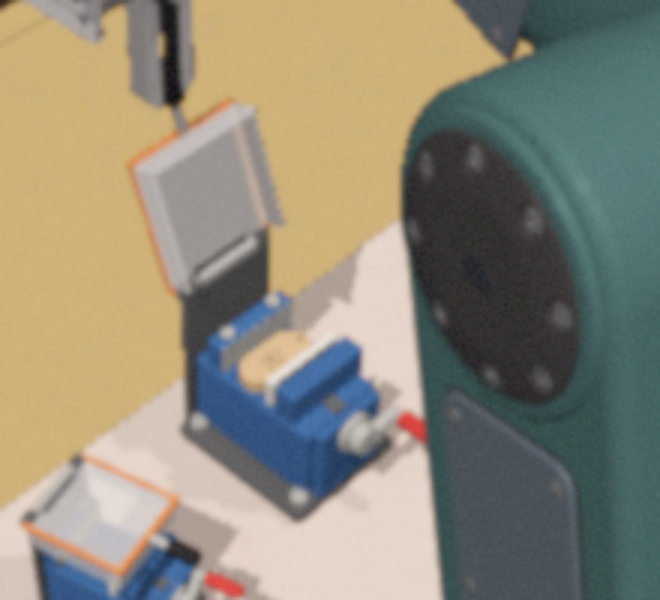

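The guard is held past upright at about 1.95 rad. The moving jaw, blank and rear jaw are all visible. I'll release, lift away, and go above the crank handle.

carry_out --pt "0.6 0 0 -0.3 0" --pt "0.6 0 0 0 0" --pt "0.6 0 0 0 0" --pt "0.6 -3 0 0 0" --pt "0.6 -3 0 0 0" --pt "0.6 0 0.5 3.5 0" --pt "0.6 0 0.5 3.6 0" --pt "0.6 0 0.5 3.6 0" --pt "0.6 0 0.5 3.6 0" --pt "0.6 0 0.5 3.6 0" --pt "0.6 4 0.4 3.6 0" --pt "0.6 4 0 0 0" --pt "0.6 4 0 0 0" --pt "0.6 3 0 0 0" --pt "0.6 0 0 0 0"

```text
time: 7.5
tool_pos: [0.4199, -0.1421, 0.1523]
ee_rot: [-0.327, 1.561, 2.805]
wrist_force: [-1.2, 0.4, -0.2]
width: 0.0377
```

Run:
```python
from h import *
o=robot.get_obs();print(o['tool_pos'],o['wrist_force'],o['width']);print(R.from_euler('xyz',o['ee_rot']).as_matrix().round(3))
s=snap('wrist','w3.png');K,P=s['camera_matrix'],s['pose']
I=s['image'].astype(int);M=((I[...,0]>120)&(I[...,1]<60)&(I[...,2]<70)).astype(np.uint8)
n,l,st,ce=cv2.connectedComponentsWithStats(M)
for i in range(1,n):
  if st[i,4]>60: print(st[i],ce[i],onz(K,P,*ce[i],.072), onz(K,P,st[i,0]+st[i,2]/2,st[i,1],.072),onz(K,P,st[i,0]+st[i,2]/2,st[i,1]+st[i,3],.072))
```

```text
[ 0.4199471  -0.14206719  0.15226599] [-1.18079149  0.39017848 -0.22950273] 0.037724493647736106
[[-0.009 -0.01  -1.   ]
 [ 0.003 -1.     0.01 ]
 [-1.    -0.003  0.009]]
[ 64 213  22  33 236] [ 75.41101695 228.00423729] [0.43371889 0.03285404 0.072     ] [0.44460771 0.03095769 0.072     ] [0.42031509 0.03584103 0.072     ]
[316 215  17  47 523] [324.6042065  237.70554493] [ 0.42496112 -0.14357996  0.072     ] [ 0.44156826 -0.14364626  0.072     ] [ 0.40650854 -0.14334973  0.072     ]
```

View pics/w3.png

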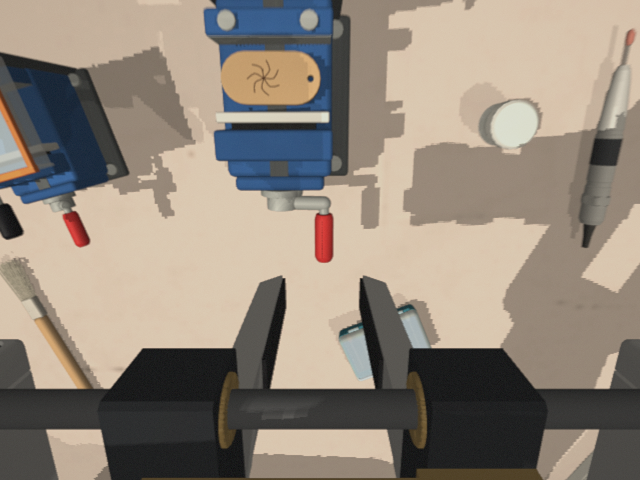

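The view shows the guard open, with the blank clear. The handle centre is at (324.6,237.7), giving world (0.424, -0.1436), so the handle angle is about 1.33 rad (q0 about 0.63). I'll descend, grip, and precompute the circle rows and the gap.

carry_out --pt "0.6 2.5 0.15 0 0" --pt "0.6 2.5 0 0 0" --pt "0.6 2.5 0 0 0" --pt "0.6 2.2 0 0 0" --pt "0.6 0 0 0 0" --pt "1 0 0 0 0" --pt "1 0 0 0 0" --pt "1 0 0 0 0" --pt "1 0 0 0 0"

```text
time: 8.45
tool_pos: [0.4248, -0.143, 0.0614]
ee_rot: [-2.497, 1.566, 0.636]
wrist_force: [1.0, 4.8, 2.1]
width: 0.0126
```

Run:
```python
from h import *
K,P,I=load('w3')
for n,u,v,z in(('blank front',270,104,.085),('blank rear',270,50.5,.085),('jaw face top',272,112,.101),('rear jaw top',270,41,.101)): print(n,onz(K,P,u,v,z))
o=robot.get_obs();print(o['tool_pos'],o['wrist_force'],o['width'])
ph=1.33+.2*np.arange(41);ty=3*np.diff(np.sin(ph));tx=-3*np.diff(np.cos(ph))
for i in range(40): print(round(ph[i+1],2),[1,float(round(tx[i],2)),float(round(ty[i],2)),0,0])
```

```text
blank front [ 0.51471065 -0.11096743  0.085     ]
blank rear [ 0.54441294 -0.11246331  0.085     ]
jaw face top [ 0.50970902 -0.11403954  0.101     ]
rear jaw top [ 0.54653939 -0.11474495  0.101     ]
[ 0.4248163  -0.14297242  0.06136241] [0.97403753 4.84025707 2.08736171] 0.012606012373326108
1.53 [1, 0.59, 0.08, 0, 0]
1.73 [1, 0.6, -0.04, 0, 0]
1.93 [1, 0.58, -0.15, 0, 0]
2.13 [1, 0.54, -0.27, 0, 0]
2.33 [1, 0.47, -0.37, 0, 0]
2.53 [1, 0.39, -0.45, 0, 0]
2.73 [1, 0.29, -0.52, 0, 0]
2.93 [1, 0.18, -0.57, 0, 0]
3.13 [1, 0.07, -0.6, 0, 0]
3.33 [1, -0.05, -0.6, 0, 0]
3.53 [1, -0.17, -0.57, 0, 0]
3.73 [1, -0.28, -0.53, 0, 0]
3.93 [1, -0.38, -0.46, 0, 0]
4.13 [1, -0.46, -0.38, 0, 0]
4.33 [1, -0.53, -0.28, 0, 0]
4.53 [1, -0.58, -0.17, 0, 0]
4.73 [1, -0.6, -0.05, 0, 0]
4.93 [1, -0.59, 0.07, 0, 0]
5.13 [1, -0.57, 0.19, 0, 0]
5.33 [1, -0.52, 0.3, 0, 0]
5.53 [1, -0.45, 0.39, 0, 0]
5.73 [1, -0.36, 0.48, 0, 0]
5.93 [1, -0.26, 0.54, 0, 0]
6.13 [1, -0.15, 0.58, 0, 0]
6.33 [1, -0.03, 0.6, 0, 0]
6.53 [1, 0.09, 0.59, 0, 0]
6.73 [1, 0.2, 0.56, 0, 0]
6.93 [1, 0.31, 0.51, 0, 0]
7.13 [1, 0.41, 0.44, 0, 0]
7.33 [1, 0.49, 0.35, 0, 0]
7.53 [1, 0.55, 0.25, 0, 0]
7.73 [1, 0.58, 0.13, 0, 0]
7.93 [1, 0.6, 0.01, 0, 0]
8.13 [1, 0.59, -0.1, 0, 0]
8.33 [1, 0.56, -0.22, 0, 0]
8.53 [1, 0.5, -0.33, 0, 0]
8.73 [1, 0.43, -0.42, 0, 0]
8.93 [1, 0.34, -0.5, 0, 0]
9.13 [1, 0.23, -0.55, 0, 0]
9.33 [1, 0.12, -0.59, 0, 0]
```

carry_out --pt "1 0.59 0.08 0 0" --pt "1 0.6 -0.04 0 0" --pt "1 0.58 -0.15 0 0" --pt "1 0.54 -0.27 0 0"

```text
time: 8.85
tool_pos: [0.4252, -0.1373, 0.0394]
ee_rot: [-2.141, 1.563, 0.992]
wrist_force: [-2.6, 11.8, 13.8]
width: 0.0133
```

carry_out --pt "1 0.47 -0.37 0 0" --pt "1 0.39 -0.45 0 0" --pt "1 0.29 -0.52 0 0"

```text
time: 9.15
tool_pos: [0.4255, -0.126, 0.03]
ee_rot: [-2.834, 1.566, 0.299]
wrist_force: [-5.4, 5.3, 23.3]
width: 0.0127
```

```bash
cat > rd.py <<'E'
from h import *
o=robot.get_obs();p=o['tool_pos'];f=o['wrist_force']
# circle fit state: tip offset below handle centre unknown -> use .008
ph=np.arctan2(-(p[1]+.1145),p[2]+.0077-.062)%(2*np.pi);r=np.hypot(p[1]+.1145,p[2]+.0077-.062)
t=np.array([0,-np.cos(ph),-np.sin(ph)]);n=np.array([0,-np.sin(ph),np.cos(ph)])
print('t',o['time'],p,'phi',ph,'r',r,'F',f,'resist',-f@t,'rad',f@n,'w',o['width'])
E
python3 rd.py
```

```text
t 9.15 [ 0.42553297 -0.12602372  0.03001953] phi 2.6984635207066785 r 0.02687633291888776 F [-5.39394371  5.34835999 23.26322968] resist 5.142753726595054 rad -23.30954512100666 w 0.012697341563058288
```

carry_out --pt "1 -0.3 0 0.1 0" --pt "1 0 0 0 0"

```text
time: 9.35
tool_pos: [0.425, -0.126, 0.0306]
ee_rot: [-2.885, 1.564, 0.248]
wrist_force: [2.6, 6.0, 5.8]
width: 0.0132
```

```bash
python3 rd.py
```

```text
t 9.35 [ 0.424977   -0.12600867  0.03064794] phi 2.6887367571396954 r 0.026303413257107482 F [2.6295113  5.95415616 5.83787838] resist -2.799706349940977 rad -7.854581075426368 w 0.013222673894223663
```

The handle seems to have slid toward the fingertips because my circle ran slightly low. I'll re-grip deeper.

carry_out --pt "0.75 0 0 0 0" --pt "0.75 0 0 0 0" --pt "0.75 0.6 0 0.3 0" --pt "0.75 0.3 0 0 0" --pt "0.75 0 0 0 0" --pt "0.75 0 0 0 0"

```text
time: 9.95
tool_pos: [0.419, -0.1272, 0.0187]
ee_rot: [-0.175, 1.57, 2.957]
wrist_force: [-1.2, 0.4, 0.8]
width: 0.0234
```

Run:
```python
from h import *
o=robot.get_obs();print(o['tool_pos'],o['wrist_force'],o['width'])
s=snap('wrist','w4.png');K,P=s['camera_matrix'],s['pose']
I=s['image'].astype(int);M=((I[...,0]>110)&(I[...,1]<60)&(I[...,2]<70)).astype(np.uint8)
n,l,st,ce=cv2.connectedComponentsWithStats(M)
for i in range(1,n):
  if st[i,4]>60: print(st[i],ce[i],onz(K,P,*ce[i],.038))
print(onz(K,P,280,200,.062))
```

```text
[ 0.41903579 -0.12715692  0.01874179] [-1.20615447  0.35834866  0.79911373] 0.023380217337289348
[ 305  266   29   72 1715] [320.18309038 302.61166181] [ 0.42327306 -0.12638598  0.038     ]
[ 0.47613317 -0.11258481  0.062     ]
```

View pics/w4.png

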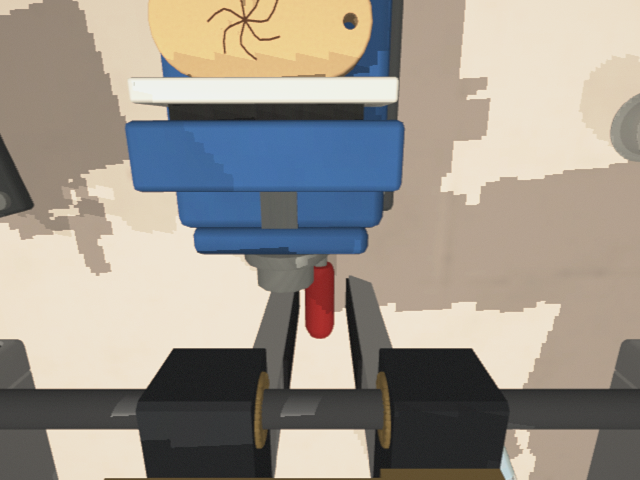

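The view shows the handle at y about -0.126 (φ about 2.73) centred between the fingers, with the jaw close to the blank. I'll grip and crank gently.

carry_out --pt "1 0 -0.08 0 0" --pt "1 0 0 0 0" --pt "1 0 0 0 0"

```text
time: 10.3
tool_pos: [0.4195, -0.126, 0.0193]
ee_rot: [-1.835, 1.57, 1.298]
wrist_force: [-0.5, 0.1, 0.4]
width: 0.0128
```

```bash
sed -i 's/\.0077/.0158/g' rd.py; python3 rd.py
```

```text
t 10.3 [ 0.41950951 -0.12595003  0.01929205] phi 2.73927657803223 r 0.029242793945421394 F [-0.45859888  0.14421136  0.39843447] resist 0.02331019261273876 rad -0.42308814264441924 w 0.01281426345517291
```

carry_out --pt "1 0.18 -0.57 0 0" --pt "1 0.07 -0.6 0 0"

```text
time: 10.5
tool_pos: [0.4196, -0.1161, 0.0166]
ee_rot: [1.625, 1.567, -1.526]
wrist_force: [0.1, -5.7, -2.2]
width: 0.0133
```

```bash
python3 rd.py
```

```text
t 10.5 [ 0.41955562 -0.11611744  0.01663192] phi 3.0869450076602734 r 0.029612287729600086 F [ 0.06836235 -5.6574541  -2.22531106] resist 5.52746110032868 rad 2.531001782858981 w 0.013309796323516511
```

carry_out --pt "1 -0.05 -0.6 0 0" --pt "1 -0.17 -0.57 0 0"

```text
time: 10.7
tool_pos: [0.4196, -0.1033, 0.0181]
ee_rot: [1.577, 1.569, -1.574]
wrist_force: [1.5, -3.4, -5.0]
width: 0.0128
```

```bash
python3 rd.py
```

```text
t 10.7 [ 0.4195541  -0.10332288  0.01814698] phi 3.520743621970412 r 0.030197678211907827 F [ 1.50194593 -3.4193343  -5.02526736] resist 5.036502134159826 rad 3.4027643720006195 w 0.012753413557408803
```

carry_out --pt "1 -0.28 -0.53 0 0"

```text
time: 10.8
tool_pos: [0.4196, -0.0972, 0.021]
ee_rot: [1.068, 1.571, -2.083]
wrist_force: [2.4, -2.3, -5.9]
width: 0.013
```

```bash
python3 rd.py
```

```text
t 10.8 [ 0.41961093 -0.09724932  0.02103396] phi 3.742503386555189 r 0.030510911127998037 F [ 2.3572525 -2.2991461 -5.8518463] resist 5.20498226876443 rad 3.526802739087772 w 0.013028937135506895
```

carry_out --pt "1 -0.38 -0.46 0 0"

```text
time: 10.9
tool_pos: [0.4196, -0.0921, 0.0251]
ee_rot: [-1.324, 1.57, 1.808]
wrist_force: [3.0, -1.8, -6.7]
width: 0.0132
```

```bash
python3 rd.py
```

```text
t 10.9 [ 0.41963124 -0.0921042   0.02505008] phi 3.9555940894741335 r 0.030804074133710994 F [ 2.97685319 -1.79332471 -6.68980497] resist 6.095045456496767 rad 3.2893654231454703 w 0.013160826255697469
```

carry_out --pt "1 -0.46 -0.38 0 0"

```text
time: 11.0
tool_pos: [0.4196, -0.088, 0.0299]
ee_rot: [-1.36, 1.569, 1.772]
wrist_force: [2.4, -1.0, -6.0]
width: 0.0133
```

```bash
python3 rd.py
```

```text
t 11.0 [ 0.41964906 -0.0880421   0.02991788] phi 4.1607248450041645 r 0.03106650394365709 F [ 2.42991272 -1.01916003 -6.00375529] resist 5.647266413745947 rad 2.2786282627126626 w 0.013268388789022282
```

carry_out --pt "1 -0.53 -0.28 0 0"

```text
time: 11.1
tool_pos: [0.4197, -0.0852, 0.0354]
ee_rot: [-1.4, 1.569, 1.733]
wrist_force: [2.0, -0.2, -5.5]
width: 0.013
```

```bash
python3 rd.py
```

```text
t 11.1 [ 0.41967292 -0.08516182  0.03544865] phi 4.361123838546415 r 0.031246121856505497 F [ 1.9924958  -0.15012698 -5.457053  ] resist 5.175491816440574 rad 1.736735443549145 w 0.01299783968462013
```

carry_out --pt "1 -0.58 -0.17 0 0"

```text
time: 11.2
tool_pos: [0.4197, -0.0835, 0.0413]
ee_rot: [-1.435, 1.569, 1.698]
wrist_force: [2.6, 0.7, -7.7]
width: 0.0133
```

```bash
python3 rd.py
```

```text
t 11.2 [ 0.41968417 -0.0834942   0.04134098] phi 4.55694012291516 r 0.03138422898776521 F [ 2.64980843  0.72624631 -7.73102814] resist 7.525368417472589 rad 1.9144346344486423 w 0.01332947214588078
```

carry_out --pt "1 -0.6 -0.05 0 0"

```text
time: 11.3
tool_pos: [0.4197, -0.083, 0.0472]
ee_rot: [-1.44, 1.569, 1.693]
wrist_force: [3.6, 1.6, -9.9]
width: 0.0128
```

```bash
python3 rd.py
```

```text
t 11.3 [ 0.41965924 -0.08304543  0.04719677] phi 4.744067436710184 r 0.03147035567723744 F [ 3.63357371  1.58886615 -9.92030074] resist 9.965647934924789 rad 1.273861731547681 w 0.012820723906714598
```

carry_out --pt "1 -0.59 0.07 0 0"

```text
time: 11.4
tool_pos: [0.4196, -0.0837, 0.0529]
ee_rot: [-1.421, 1.568, 1.712]
wrist_force: [4.9, 2.7, -10.3]
width: 0.0131
```

```bash
python3 rd.py
```

```text
t 11.4 [ 0.41962173 -0.08370975  0.05286121] phi 4.925447040448763 r 0.0315025612295743 F [  4.85507445   2.73633396 -10.30354739] resist 10.64916969282762 rad 0.49577932117168505 w 0.013133889294570027
```

The bite is clear: resistance rose from about 5.3 N to 10.6 N, roughly 50 N at the jaw. I'll release and back off upward.

carry_out --pt "1 0 0 0 0" --pt "0.75 0 0 0 0" --pt "0.7 0 0 0 0" --pt "0.7 0 0 0 0" --pt "0.7 -2 0 0 0" --pt "0.7 -3 0 0 0" --pt "0.7 -4 0 0 0" --pt "0.7 -4 0 2 0" --pt "0.7 0 0 0 0" --pt "0.7 0 0 0 0"

```text
time: 12.4
tool_pos: [0.4004, -0.0855, 0.1848]
ee_rot: [2.592, 1.567, -0.56]
wrist_force: [-0.3, 0.5, -0.8]
width: 0.0284
```

Run:
```python
from h import *
o=robot.get_obs();print(o['tool_pos'],o['wrist_force'],o['width'])
s=snap('wrist','w5.png');t=snap('scene','s5.png')
c=np.hstack([cv2.resize(s['image'],(400,300)),cv2.resize(t['image'][100:300,240:507],(400,300))])
cv2.imwrite('pics/c5.png',c[:,:,::-1])
K,P=s['camera_matrix'],s['pose'];I=s['image'].astype(int)
M=((I[...,0]>110)&(I[...,1]<60)&(I[...,2]<70)).astype(np.uint8)
n,l,st,ce=cv2.connectedComponentsWithStats(M)
for i in range(1,n):
  if st[i,4]>100: print(ce[i],onz(K,P,*ce[i],.065))
```

```text
[ 0.40035696 -0.08547143  0.18475871] [-0.3479033   0.46922594 -0.81628437] 0.02837069464494735
[167.10909091 194.80454545] [0.43149212 0.03713869 0.065     ]
[319.11922141 201.92457421] [ 0.424523   -0.08345328  0.065     ]
```

View pics/c5.png

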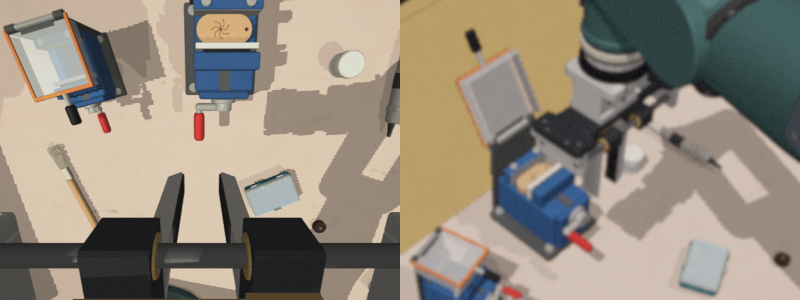

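The guard is leaning back on its stop by itself. The blank lies flat and square, touching both jaws, and the handle has stayed put (y -0.0835). The pot and handpiece are undisturbed and the gripper is clear, so I'm handing in.

```bash
python3 -c "
from bench import robot
print(robot.close_job())"
```

```text
the job is handed in; nothing more can be done
None
```

I opened the guard and clamped the blank, then handed the job in at about 12.5 s of the 72 s allowed. No verdict was reported.

- **Guard:** I gripped the knob of the larger vise and swung it to about 1.95 rad, then let go. The last pictures show it leaning back, clear of the gripper. I judged the angle by eye from the image and did not measure it.
- **Crank:** I turned it about 3.6 rad. Resistance at the handle ran at about 5.3 N, then rose to 10.6 N over the last 0.5 rad. That is roughly 50 N at the jaw, well under the crush limit, and should settle to about the 35 N the vise holds. After I let go, the handle stayed where I left it.
- **Final look:** The blank lies flat and square against the jaws, and the pot and handpiece look undisturbed. The arm never went near the loupe, but I did not look at it again at the end. The gripper is clear, with about zero force at the wrist.
- **What went wrong on the way:** My first crank grip ran the circle too low. It pressed about 23 N radially, and the handle slid toward the fingertips, so I gripped again deeper and continued. The fitted crank radius also drifted from 29 to 31.5 mm, which suggests my axis estimate was 1 to 2 mm off in y. Forces stayed small throughout.

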